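Tip the test plate down against the jig's stop

TASK

Lay the tall steel test plate ready for tacking without picking it up: push it over with the fingertips near its top so that it falls flat inside the white outline on the jig, towards the stop bar. Then push it along by its end until its far end sits square and flush against the stop bar, still within the outline. Never lift or carry it, and leave everything else on the bench where it is.

Things in the scene. Friction and masses are not known exactly. Their poses are not given: they have to be found in the camera images.
- plate_center (a point): centre of the tall steel test plate, standing on end on the jig just inside the outline, away from the stop bar: 120 mm tall, 50 mm wide, 14 mm thick, 0.53 to 0.79 kg, square edges. z axis along the 120 mm length, y along the width, x through the thickness. A broad face looks at the stop bar, within 5 degrees. It slides on the jig with 2 to 9 N of friction
- jig: the jig: a flat dark steel plate 280 by 140 mm, 10 mm thick, fixed to the bench, at any yaw. Origin: centre of its underside, on the bench. x axis along the 280 mm length towards the stop bar, y across. The stop bar on top fills x = 0.10 to 0.12, is 110 mm long across and 14 mm high above the jig's top. At the start the test plate's centre is at x = -0.068 to -0.050, y within 6 mm of 0
- stop_face (a point): middle of the stop bar's inner face, at the jig's top surface (10 mm above the bench); axes as the jig's. The lying plate's end must rest against this face. The white painted outline (flat, no height) on the jig's top runs from jig x = -0.085 to this face (x = 0.10) and from y = -0.05 to 0.05
- short_plate_center (a point): a shorter steel plate standing on end beside the jig, 70 mm tall, 50 mm wide, 14 mm thick; the point is its centre. Leave it alone
- pipe_stub_center (a point): a short steel pipe standing upright beside the jig, 60 mm across, 60 mm tall; the point is its centre. Leave it alone
- tube_offcut_center (a point): a square aluminium tube offcut standing upright beside the jig, 40 by 40 mm, 60 mm tall; the point is its centre. Leave it alone
- elbow: a steel 90 degree pipe elbow lying on the bench, about 160 by 160 mm, 52 mm high, well away from the jig; leave it alone
- hammer: a hammer lying on the bench to the robot's right; leave it alone
- brush: a brush lying on the bench at the far left; leave it alone
- tin: a steel tin 70 mm across and 90 mm tall standing on the bench at the far right; leave it alone
Things that resemble listed ones, but are neither listed nor needed, are in the scene too. What is shaped like the part that bears plate_center but purple or yellow is not meant.

How it is judged:
By the outcome, as a careful person would: the job done as asked, in the order asked, and still so for the second after the job is handed in, with the robot touching nothing.
It also fails if it takes over 42 s, if anything falls off the work surface, if the arm or the gripper's body presses on something with over 40 N, if the wrist force passes 120 N, or if a joint passes its speed limit or range.

ROBOT

A 6-joint arm with a two-finger parallel gripper is mounted at the origin on the work surface. World frame = base frame: x ahead of the robot, y to its left, z up, the work surface at z = 0. Lengths are in m, angles in rad, forces in N, time in s.
With the tool pointing down it reaches from about 0.4 to 0.825 m from the base axis. Payload 7 kg.
Tool frame: the origin (TCP) lies between the finger pads; the fingertips stand arm.nose_length ahead of it and the grasp point (between the pads) is the TCP (arm.nose_length is the distance from the TCP to the fingertips, in m); x points along the fingers, z is the direction in which the jaws open and shut, and the axes are right-handed (so a half turn about x gives the same grasp; the last joint's range is limited). The gripper opens to 88 mm and grips with 3 to 60 N. Pads are 19 mm wide; open, the fingers measure 130 mm over their backs; the gripper's body (78 mm by 193 mm) begins 47 mm behind the grasp point.
Start: joints at [1.523, 0.359, 0.012, 0, -1.224, -0.288], TCP at [0.222, 0.637, 0.246] pointing down, gripper open.
Joint ranges: [-3.07, 3.07], [-1.43, 2.12], [-1.02, 1.25], [-3.03, 1.67], [-3.05, -0], [-3.03, 3.03]. Speed limits (rad/s): [2.39, 2.39, 3.01, 3.14, 3.14, 3.14].

INTERFACE

Orientations are given as [roll, pitch, yaw] about the fixed x, y, z axes, in that order (R = Rz(yaw) Ry(pitch) Rx(roll)).
In Python, from station import arm, viewer, spotter gives the robot as it stands.
- The arm moves only by the shell command python3 -m handwheel 'ROWS' [FORCE]. ROWS is a JSON object of lists of equal length, an entry for each row: "gripper": the gripper command: -1 is shut, 1 is fully open, values between are in proportion; "travel": the shift along the world's x, y, z each as a share of 500 mm, from -1 to 1, a list of three; "spin": the turn about the world's z as a share of 45 degrees, from -1 to 1. A call has 1 to 20 rows; each row is the pose to reach, as a shift and turn from the pose commanded when the call began; what a row does not reach only later rows make up. A row lasts 1/10 s, in which the tool goes at most 50 mm and 8.59 degrees, less where a joint would pass 70% of its speed; a pose out of reach is approached as far as the arm can. A call with a number of a shift or a turn outside -1 to 1 is refused whole. A call with a gripper value outside its range is refused whole. The fingers move at their own pace and stop on an object; FORCE is the grip in N (left out, the last holds). Time passes only in rows, so rows that repeat a pose let the fingers close. It gives the time, the measured TCP pose, the force and the opening at its end, in the units of the state.
- arm.get_state(): the state, without advancing time (a new reading comes with each control period).
- viewer.grab_frame(name): name is "scene" or "top" or "wrist"; returns a dict with "pixels" (480x640x3 uint8, blue, green, red), "fx", "fy", "cx", "cy" (pixels), "k1" (the pictures are not rectified: a ray, as slopes to the right and down, at radius r is drawn at 1 + k1 r^2 times it, then the intrinsics apply), "eye" and "attitude" of the camera in the world. Camera axes: x right, y down, z forward; pixel columns grow to the right and rows downward; lengths in m; the calibration is good to about 2 mm. A picture is of the moment at which its call begins. There is no depth.
- arm.job_done(): hands the job in, once; it reports no verdict.
Trained networks look in the newest picture that a camera, given by its name, has taken for a name from the list of things; names that differ only in an ending like _2 or _b are one class to them, and where a whole thing is asked for, a point or a joint stands for the part that bears it (a point fixed in the world has none). Each returns a list of dicts, best first, with "conf" (0 to 1); they miss things now and then, are a little off and sometimes report something else, mostly with a low value. They report only what shows in the picture. A call takes as long as a camera call. They do not tell look-alikes from the thing itself.
- spotter.spot_in(camera, label): "rect" ([left, top, right, bottom] in pixels, round what is visible of it).
- spotter.tip_of(camera, label): "at" ([column, row] in pixels: a listed point, or the origin of a listed thing).
The state is a dict: "t": time; "q": joint angles; "qd": joint speeds; "joint_efforts": joint torques, N m; "eef_pos": TCP position; "ee_rot": TCP orientation; "force": force on the tool from outside, world axes, zero at the start; "moment": the same for the moment, N m; "width": finger opening in m.
Only numpy, scipy, OpenCV 4.12 (cv2) and the standard library are available. Lean on these libraries where they do the work, as an engineer would, in place of code of your own. Each camera call takes 0.05 s, during which the arm holds its last target.

## Working session

There is one attempt and no reset: what is moved stays moved. The work goes in short steps, Python scripts to look and compute and a shell command to move; the robot and the scene stay as the last step left them, time stands still between calls to the robot, and variables do not carry over. Pictures are saved under pics/ and viewed, and the job is handed in when it is done.

```bash
ls; mkdir -p pics; python3 - <<'E'
from station import arm, viewer, spotter
import cv2
for c in ["scene","top","wrist"]:
    f=viewer.grab_frame(c); cv2.imwrite(f"pics/{c}0.png",f["pixels"])
    print(c,{k:v for k,v in f.items() if k!="pixels"})
    for l in ["plate_center","jig","stop_face"]:
        print(l,spotter.tip_of(c,l)[:3],spotter.spot_in(c,l)[:3] if l!="stop_face" else "")
s=arm.get_state();print(s, arm.nose_length)
E
```

```text
pics
scene {'fx': 433.0823890806718, 'fy': 433.0823890806718, 'cx': 317.83555939176114, 'cy': 236.20473735606507, 'k1': 0.02115207212867221, 'eye': array([ 1.25990192, -0.71840783,  0.73569856]), 'attitude': array([-2.15589112,  0.01196149,  0.75683525])}
plate_center [{'at': [307.6, 256.4], 'conf': 0.98}, {'at': [376.9, 253.3], 'conf': 0.87}, {'at': [280.2, 228.8], 'conf': 0.85}] [{'rect': [271.1, 212.1, 292.4, 247.0], 'conf': 0.96}, {'rect': [298.0, 232.0, 314.3, 272.8], 'conf': 0.83}, {'rect': [366.9, 230.5, 385.9, 269.6], 'conf': 0.58}]
jig [{'at': [300.5, 281.3], 'conf': 0.91}] [{'rect': [241.7, 249.9, 347.8, 322.1], 'conf': 0.95}]
stop_face [{'at': [269.0, 298.1], 'conf': 0.76}] 
top {'fx': 492.7761732031545, 'fy': 492.7761732031545, 'cx': 324.93205384620086, 'cy': 242.80417133863793, 'k1': -0.08488910595502097, 'eye': array([0.29479922, 0.01366164, 1.37911199]), 'attitude': array([-2.92548848, -0.00307125, -1.62872733])}
plate_center [{'at': [284.8, 262.5], 'conf': 0.77}, {'at': [294.8, 197.1], 'conf': 0.76}, {'at': [343.2, 236.4], 'conf': 0.73}] [{'rect': [288.7, 185.2, 299.1
[... 543 characters left out ...]
plate_center [] []
jig [] []
stop_face [] 
{'t': 0.9, 'q': array([ 1.52308357e+00,  3.58569728e-01,  1.18735215e-02, -5.35933995e-06,
       -1.22405589e+00, -2.88093966e-01]), 'qd': array([-1.21278083e-03, -3.83368403e-05,  3.37525308e-04, -1.15296707e-03,
        1.08377614e-03,  1.56464589e-03]), 'joint_efforts': array([ 4.87805864e-04, -5.82358718e+01,  2.93306047e+01,  7.00238630e+00,
        1.25243192e-02, -1.09610838e-05]), 'eef_pos': array([0.22244571, 0.63726997, 0.24556832]), 'ee_rot': array([-2.74003112,  1.57075181,  1.63654932]), 'force': array([-0.07991065,  0.85212535, -0.76418297]), 'moment': array([-0.02205087,  0.01794906,  0.00143289]), 'width': 0.08774544903649449} 0.019
```

```bash
python3 - <<'E'
import cv2
a=cv2.imread("pics/scene0.png");b=cv2.imread("pics/top0.png")
cv2.imwrite("pics/sc.png",cv2.resize(a[190:340,210:410],(800,600),interpolation=cv2.INTER_CUBIC))
cv2.imwrite("pics/tc.png",cv2.resize(b[170:320,250:450],(800,600),interpolation=cv2.INTER_CUBIC))
E
```

```text
(no output)
```

View pics/scene0.png

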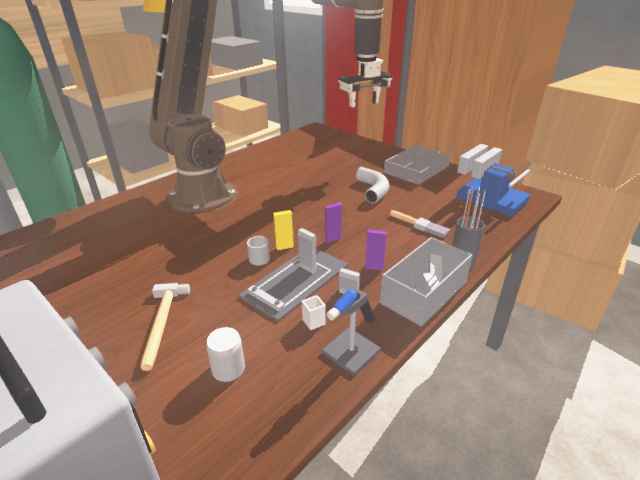

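View pics/top0.png

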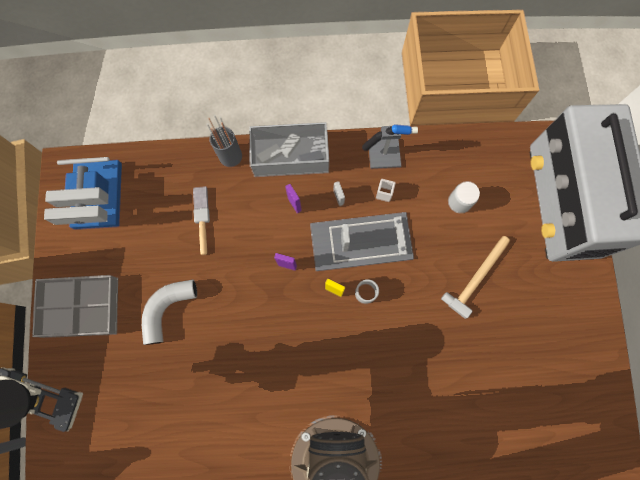

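```bash
sleep 1
```

```text
(no output)
```

View pics/sc.png

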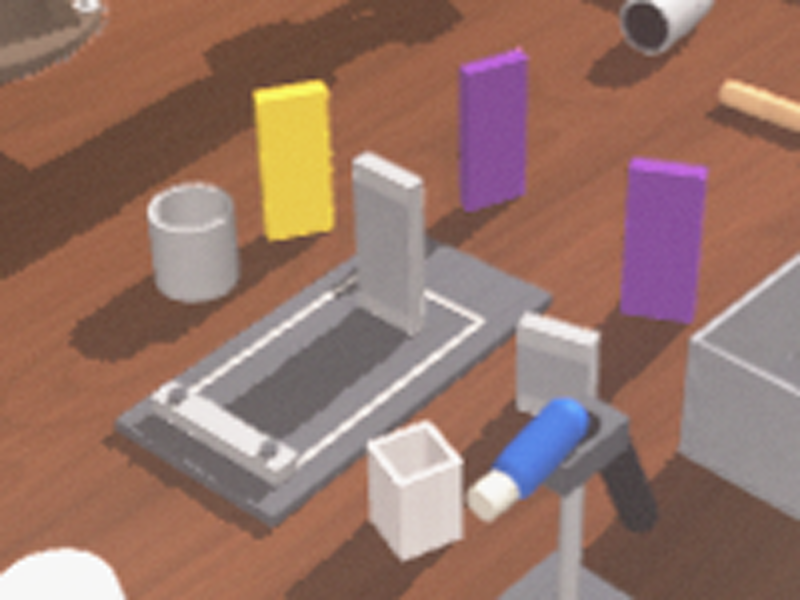

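View pics/tc.png

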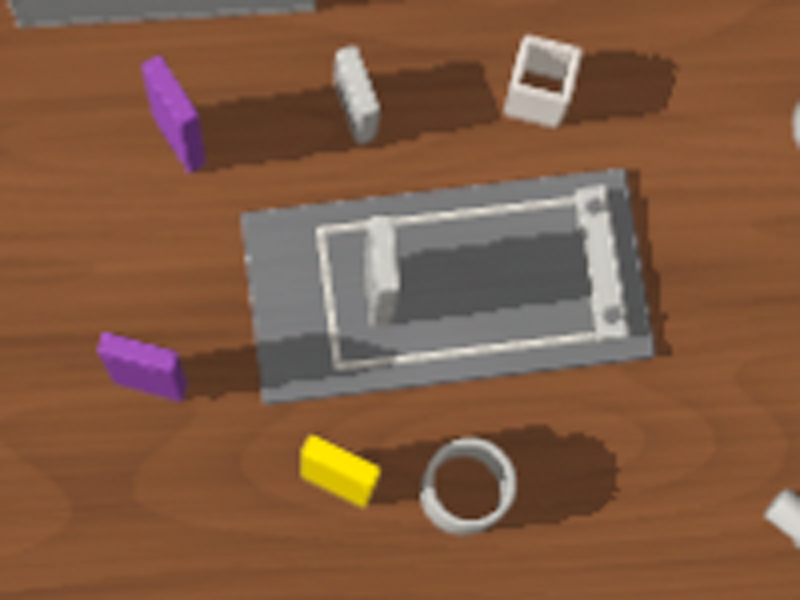

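The picture shows these plate candidates in scene pixels: grey tall on the jig (307,256), yellow (284,229), purple (334,222) and (376,251), short grey (349,281). By description I choose the grey tall one on the jig. The crop shows it standing inside the white outline, with its broad face towards the bar at (267,297).

```bash
cat > h.py <<'E'
import numpy as np, cv2
from scipy.spatial.transform import Rotation as R
from scipy.optimize import least_squares
CAM={'scene':dict(f=433.0823890806718,c=(317.83555939176114,236.20473735606507),k=0.02115207212867221,e=[ 1.25990192,-0.71840783,0.73569856],a=[-2.15589112,0.01196149,0.75683525]),
'top':dict(f=492.7761732031545,c=(324.93205384620086,242.80417133863793),k=-0.08488910595502097,e=[0.29479922,0.01366164,1.37911199],a=[-2.92548848,-0.00307125,-1.62872733])}
def fromframe(f): return dict(f=f['fx'],c=(f['cx'],f['cy']),k=f['k1'],e=f['eye'],a=f['attitude'])
def K(c): return np.array([[c['f'],0,c['c'][0]],[0,c['f'],c['c'][1]],[0,0,1]])
def onz(c,px,z):
    p=cv2.undistortPoints(np.array(px,float).reshape(-1,1,2),K(c),np.array([c['k'],0,0,0,0.])).reshape(-1,2)
    d=R.from_euler('xyz',c['a']).apply(np.c_[p,np.ones(len(p))])
    e=np.array(c['e']); z=np.broadcast_to(z,len(p)); return e+d*((z-e[2])/d[:,2])[:,None]
def proj(c,P):
    r=R.from_euler('xyz',c['a']).inv(); P=np.atleast_2d(P).astype(float)
    v=r.as_rotvec(); t=-r.apply(np.array(c['e'],float))
    return cv2.projectPoints(P.reshape(-1,1,3),v,t,K(c),np.array([c['k'],0,0,0,0.]))[0].reshape(-1,2)
E
python3 - <<'E'
from h import *
S=lambda l:[(250+x/4,170+y/4) for x,y in l]
C=lambda l:[(210+x/4,190+y/4) for x,y in l]
# outline corners back-left(+y?), back-right ; bar
print("top outline",onz(CAM['top'],S([(319,230),(339,367)]),.01))
print("top jig",onz(CAM['top'],S([(243,213),(622,170),(652,355),(263,402)]),.01))
print("top bar",onz(CAM['top'],S([(575,190),(607,185),(627,333),(597,337)]),.024))
print("top plate",onz(CAM['top'],S([(368,217),(396,217),(396,290),(368,292)]),.13))
print("sc outline",onz(CAM['scene'],C([(484,321)]),.01))
print("sc jig",onz(CAM['scene'],C([(550,293),(270,515),(118,420)]),.01))
print("sc plate",onz(CAM['scene'],C([(354,160),(367,153),(424,182),(413,192)]),.13))
for n,z in(("short_plate_center",.035),("pipe_stub_center",.03),("tube_offcut_center",.03)): pass
print(onz(CAM['top'],S([(357,90),(468,483),(545,80)]),[.07,.06,.06]))
E
```

```text
top outline [[ 0.63863372 -0.02431518  0.01      ]
 [ 0.53839816 -0.03242464  0.01      ]]
top jig [[ 0.65430431  0.02936906  0.01      ]
 [ 0.67087586 -0.24580575  0.01      ]
 [ 0.534146   -0.25443503  0.01      ]
 [ 0.51653401  0.02243994  0.01      ]]
top bar [[ 0.65413171 -0.20810295  0.024     ]
 [ 0.6565403  -0.23134742  0.024     ]
 [ 0.54838485 -0.23555581  0.024     ]
 [ 0.54675865 -0.21415927  0.024     ]]
top plate [[ 0.61542501 -0.05353066  0.13      ]
 [ 0.61438315 -0.07183446  0.13      ]
 [ 0.56556989 -0.06848246  0.13      ]
 [ 0.56528419 -0.05024342  0.13      ]]
sc outline [[ 0.64249604 -0.02535687  0.01      ]]
sc jig [[ 0.65521309  0.02883273  0.01      ]
 [ 0.67306549 -0.24824372  0.01      ]
 [ 0.53967973 -0.25646364  0.01      ]]
sc plate [[ 0.56977861 -0.07121024  0.13      ]
 [ 0.57002268 -0.05957552  0.13      ]
 [ 0.62114026 -0.05941326  0.13      ]
 [ 0.62389384 -0.07235399  0.13      ]]
[[ 0.72240021 -0.05511072  0.07      ]
 [ 0.44548097 -0.11239629  0.06      ]
 [ 0.72569014 -0.18825289  0.06      ]]
```

```bash
python3 - <<'E'
from h import *
S=lambda l:[(250+x/4,170+y/4) for x,y in l]
print("yellow top",onz(CAM['top'],S([(312,436),(380,470)]),.12), onz(CAM['top'],S([(303,463),(365,506)]),.0))
print("yellow sc",onz(CAM['scene'],[(210+268/4,190+240/4),(210+333/4,190+232/4)],0))
print("purple",onz(CAM['top'],S([(143,65),(160,60),(203,165)]),.12),onz(CAM['top'],S([(105,335),(185,365)]),.12))
E
```

```text
yellow top [[ 0.4747867  -0.00856589  0.12      ]
 [ 0.45029429 -0.05083855  0.12      ]] [[ 0.4731853  -0.00323177  0.        ]
 [ 0.44042827 -0.04482169  0.        ]]
yellow sc [[ 4.52577065e-01 -5.12824357e-02 -1.11022302e-16]
 [ 4.80533356e-01 -1.19316503e-02  0.00000000e+00]]
purple [[0.73190246 0.08991714 0.12      ]
 [0.73477076 0.07836026 0.12      ]
 [0.65980912 0.05291532 0.12      ]] [[0.54864398 0.12208485 0.12      ]
 [0.52585905 0.07095019 0.12      ]]
```

```bash
python3 -m handwheel '{"gripper":[-1,-1,-1,-1,-1,-1,-1,-1,-1,-1,-1,-1],"travel":[[0.38,-0.66,0.04],[0.38,-0.66,0.04],[0.38,-0.66,0.04],[0.38,-0.66,0.04],[0.38,-0.66,0.04],[0.38,-0.66,0.04],[0.38,-0.66,0.04],[0.38,-0.66,0.04],[0.38,-0.66,0.04],[0.38,-0.66,0.04],[0.38,-0.66,0.04],[0.38,-0.66,0.04]],"spin":[-0.8,-0.8,-0.8,-0.8,-0.8,-0.8,-0.8,-0.8,-0.8,-0.8,-0.8,-0.8]}' 10
```

```text
t: 2.1
eef_pos: [0.412, 0.3081, 0.2654]
ee_rot: [0.07, 1.571, -2.464]
force: [-0.3, 0.6, -0.3]
width: 0.0012
```

```bash
python3 -m handwheel '{"gripper":[-1,-1,-1,-1,-1,-1,-1,-1,-1,-1,-1,-1],"travel":[[0.354,-0.616,0],[0.354,-0.616,0],[0.354,-0.616,0],[0.354,-0.616,0],[0.354,-0.616,0],[0.354,-0.616,0],[0.354,-0.616,0],[0.354,-0.616,0],[0.354,-0.616,0],[0.354,-0.616,0],[0.354,-0.616,0],[0.354,-0.616,0]],"spin":[-0.82,-0.82,-0.82,-0.82,-0.82,-0.82,-0.82,-0.82,-0.82,-0.82,-0.82,-0.82]}' 10
python3 - <<'E'
from station import arm, viewer, spotter
import cv2,numpy as np
for c in ["scene","wrist","top"]:
    f=viewer.grab_frame(c); cv2.imwrite(f"pics/{c}1.png",f["pixels"])
    if c=="wrist": 
        print({k:v for k,v in f.items() if k!="pixels"}); np.save("w1.npy",np.r_[f['fx'],f['cx'],f['cy'],f['k1'],f['eye'],f['attitude']])
print(arm.get_state()['eef_pos'])
E
```

```text
t: 3.3
eef_pos: [0.5891, 0.0007, 0.2659]
ee_rot: [-2.6, 1.57, 0.506]
force: [-0.5, 0.3, -0.4]
width: 0.0006
{'fx': 392.36480365384494, 'fy': 392.36480365384494, 'cx': 312.04579983409116, 'cy': 238.96146880291667, 'k1': -0.06692688956154742, 'eye': array([ 0.5867946 , -0.08450375,  0.40490033]), 'attitude': array([2.82484897e+00, 1.53239472e-03, 3.10658316e+00])}
[5.89246152e-01 1.32676773e-04 2.65861642e-01]
```

View pics/wrist1.png

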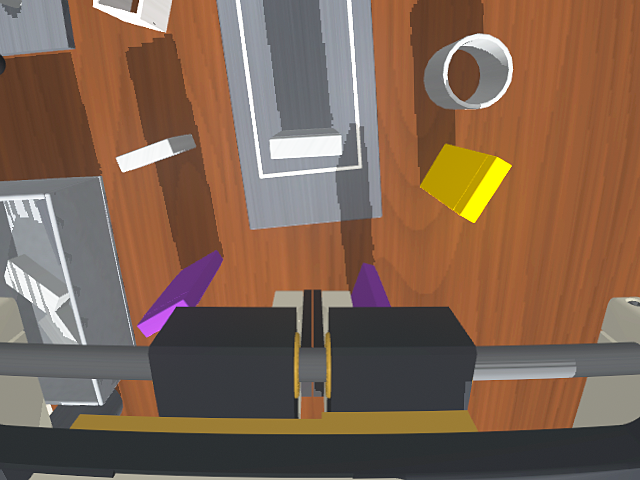

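View pics/scene1.png

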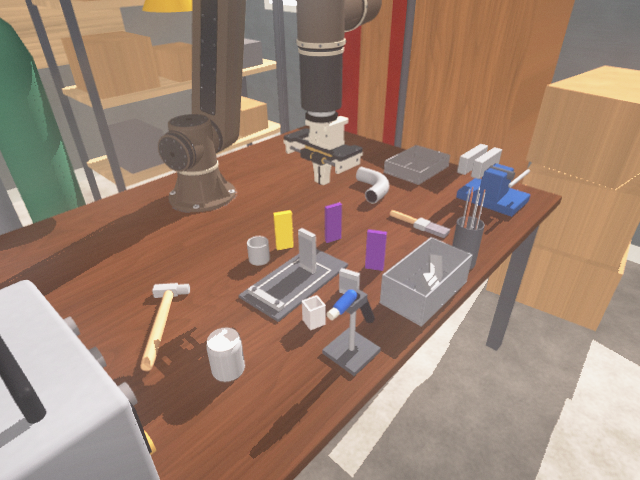

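```bash
python3 - <<'E'
import cv2
a=cv2.imread("pics/wrist1.png")
cv2.imwrite("pics/wc1.png",cv2.resize(a[90:240,220:420],(800,600),interpolation=cv2.INTER_CUBIC))
E
```

```text
(no output)
```

View pics/wc1.png

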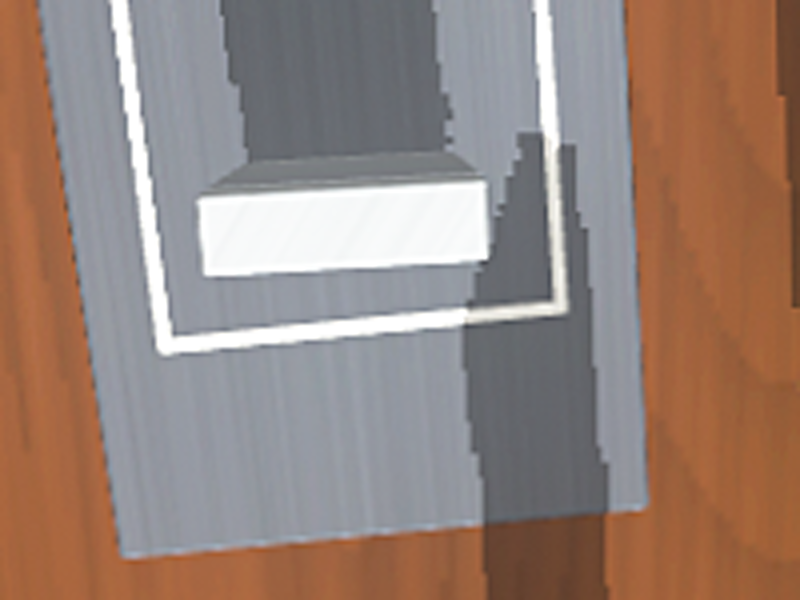

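```bash
cat >> h.py <<'E'
def wcam(fn):
    a=np.load(fn); return dict(f=a[0],c=(a[1],a[2]),k=a[3],e=a[4:7],a=a[7:10])
E
python3 - <<'E'
from h import *
w=wcam('w1.npy'); C=lambda l:[(220+x/4,90+y/4) for x,y in l]
p=onz(w,C([(197,198),(486,180),(489,261),(204,276)]),.13);print("plate top",p)
for a,b in((0,1),(3,2)): d=p[a]-p[b];print(np.degrees(np.arctan2(d[1],d[0])),np.linalg.norm(d))
o=onz(w,C([(162,354),(568,312)]),.01);print("outline",o);d=o[0]-o[1];print(np.degrees(np.arctan2(d[1],d[0])),np.linalg.norm(d))
j=onz(w,C([(123,556),(649,508)]),.01);print("jig",j);d=j[0]-j[1];print(np.degrees(np.arctan2(d[1],d[0])),np.linalg.norm(d))
E
```

```text
plate top [[ 0.61712262 -0.06703706  0.13      ]
 [ 0.56769786 -0.06829016  0.13      ]
 [ 0.56737113 -0.05460594  0.13      ]
 [ 0.61677698 -0.05377326  0.13      ]]
1.452337822264835 0.049440641116832336
0.9655687067064617 0.04941286746843318
outline [[ 0.64176461 -0.02125453  0.01      ]
 [ 0.53924445 -0.02827534  0.01      ]]
3.9176262475252543 0.10276028148559634
jig [[0.65601505 0.03158469 0.01      ]
 [0.51796415 0.02328884 0.01      ]]
3.4389206156651535 0.138299939192407
```

```bash
python3 -m handwheel '{"gripper":[-1,-1,-1,-1,-1,-1,-1],"travel":[[0.006,-0.03,-0.06],[0.006,-0.03,-0.13],[0.006,-0.03,-0.2],[0.006,-0.03,-0.262],[0.006,-0.03,-0.262],[0.006,-0.03,-0.262],[0.006,-0.03,-0.262]],"spin":[0.07,0.07,0.07,0.07,0.07,0.07,0.07]}' 10
python3 - <<'E'
from station import arm, viewer, spotter
import cv2,numpy as np
for c in ["scene","wrist"]:
    f=viewer.grab_frame(c); a=f["pixels"]
    a=a[190:340,210:410] if c=="scene" else a[160:360,180:450]
    cv2.imwrite(f"pics/{c}2.png",cv2.resize(a,(800,600)))
print(arm.get_state()['eef_pos'])
E
```

```text
t: 4.15
eef_pos: [0.5937, -0.0154, 0.1367]
ee_rot: [-3.053, 1.568, 0.107]
force: [-0.3, 0.7, 0.2]
width: 0.0007
[ 0.59355243 -0.01539648  0.1365933 ]
```

View pics/scene2.png

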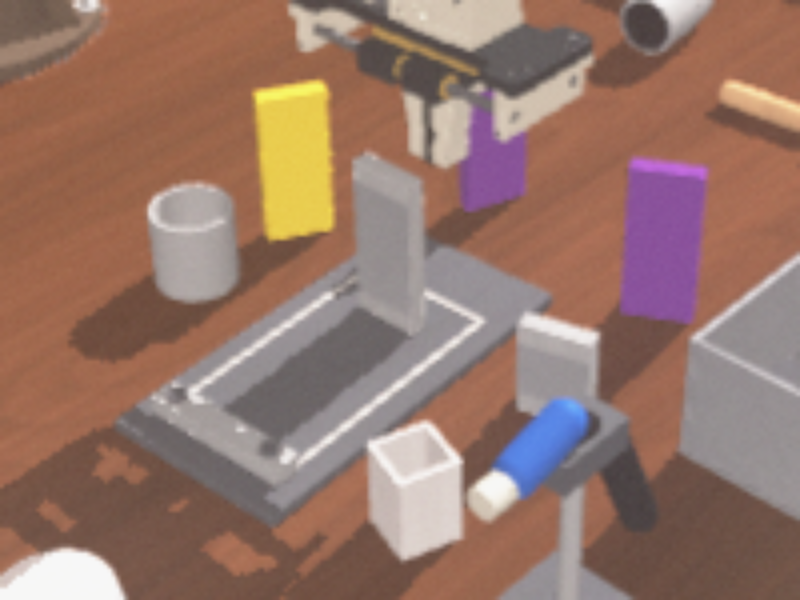

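View pics/wrist2.png

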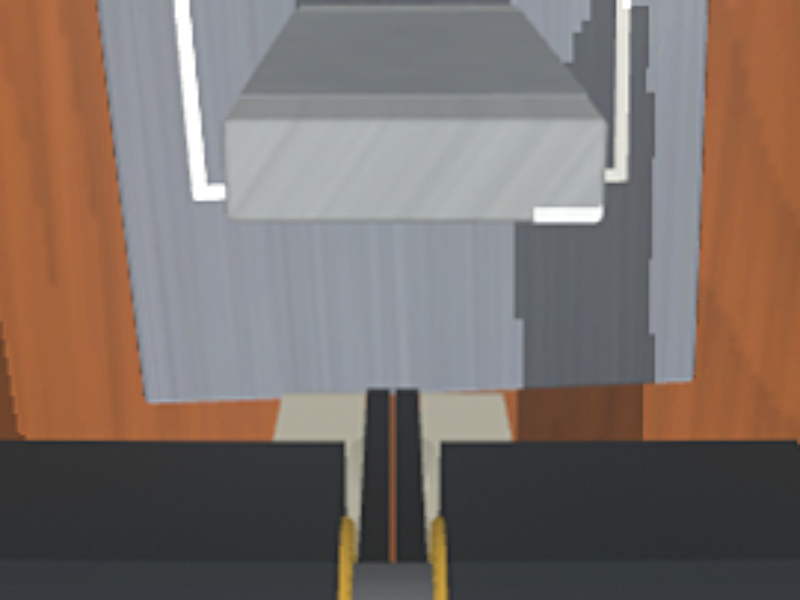

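```bash
python3 -m handwheel '{"gripper":[-1,-1,-1,-1,-1,-1,-1,-1,-1,-1,-1,-1],"travel":[[-0.003,-0.02,0],[-0.003,-0.04,0],[-0.003,-0.048,0],[-0.003,-0.053,0],[-0.003,-0.058,0],[-0.003,-0.063,0],[-0.003,-0.067,0],[-0.003,-0.071,0],[-0.003,-0.075,0],[-0.003,-0.079,0],[-0.003,-0.083,0],[-0.003,-0.086,0]],"spin":[0,0,0,0,0,0,0,0,0,0,0,0]}' 10
python3 - <<'E'
from station import arm, viewer, spotter
import cv2,numpy as np
for c in ["scene"]:
    f=viewer.grab_frame(c); a=f["pixels"]
    a=a[190:340,210:410] if c=="scene" else a[160:360,180:450]
    cv2.imwrite(f"pics/{c}3.png",cv2.resize(a,(800,600)))
s=arm.get_state();print(s['eef_pos'],s['force'])
E
```

```text
t: 5.45
eef_pos: [0.5909, -0.0589, 0.1345]
ee_rot: [0.111, 1.571, -3.013]
force: [0.5, 0.8, -0.4]
width: 0.0003
[ 0.59088897 -0.05904356  0.13454026] [-0.05457976 -0.2916802   0.12542826]
```

View pics/scene3.png

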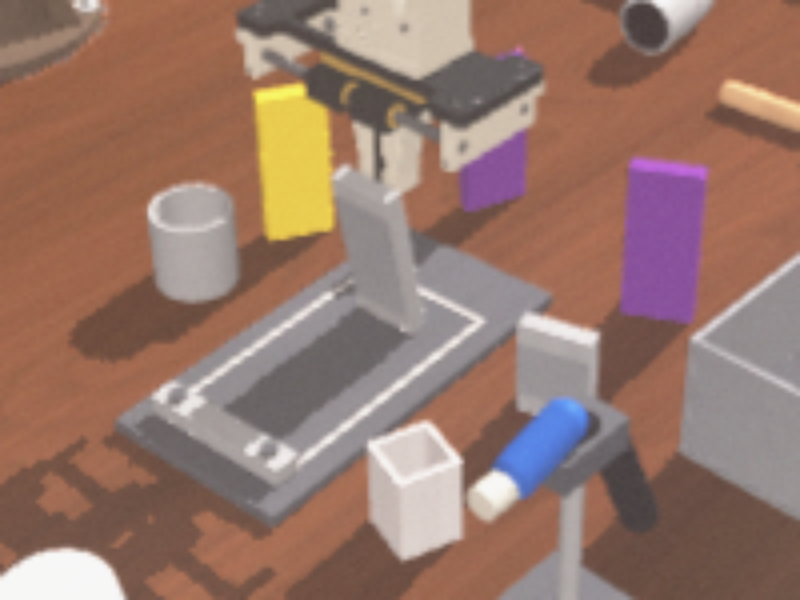

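Plate tilting about its front edge near (392,325) in the crop, base in place. A little more.

```bash
python3 -m handwheel '{"gripper":[-1,-1,-1,-1,-1,-1,-1,-1,-1,-1],"travel":[[0,-0.004,0],[0,-0.008,0],[0,-0.012,0],[0,-0.014,0],[0,-0.014,0],[0,-0.014,0],[0,-0.014,0],[0,-0.014,0],[0,-0.014,0],[0,-0.014,0]],"spin":[0,0,0,0,0,0,0,0,0,0]}' 10
python3 - <<'E'
from station import arm, viewer, spotter
import cv2,numpy as np
for c in ["scene","wrist"]:
    f=viewer.grab_frame(c); a=f["pixels"]
    if c=="wrist":
        np.save("w4.npy",np.r_[f['fx'],f['cx'],f['cy'],f['k1'],f['eye'],f['attitude']]); cv2.imwrite("pics/w4full.png",a)
    else: cv2.imwrite(f"pics/{c}4.png",cv2.resize(a[190:340,210:410],(800,600)))
s=arm.get_state();print(s['eef_pos'],s['force'])
E
```

```text
t: 6.5
eef_pos: [0.5909, -0.0657, 0.1346]
ee_rot: [1.128, 1.571, -1.996]
force: [-0.8, -0.4, 0.3]
width: 0.0007
[ 0.59094873 -0.06569994  0.13457613] [0.16619632 0.01701061 0.45215699]
```

View pics/scene4.png

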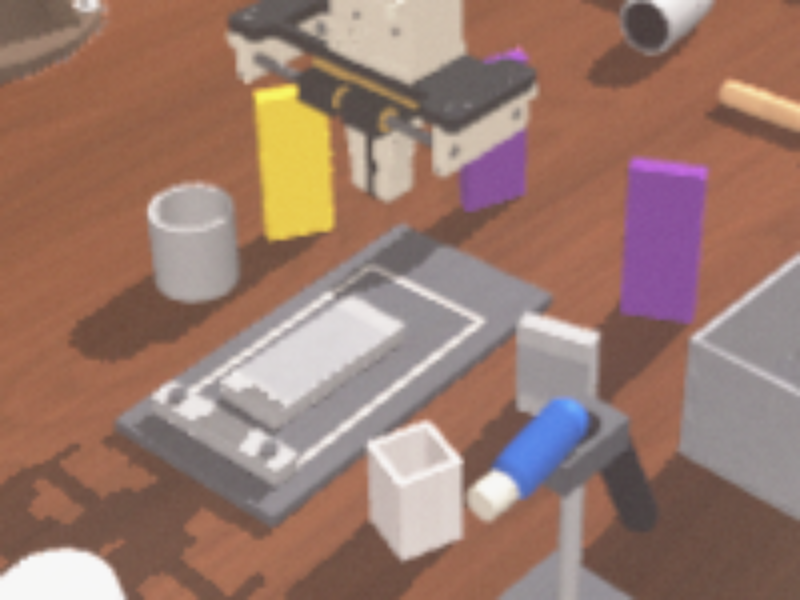

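View pics/w4full.png

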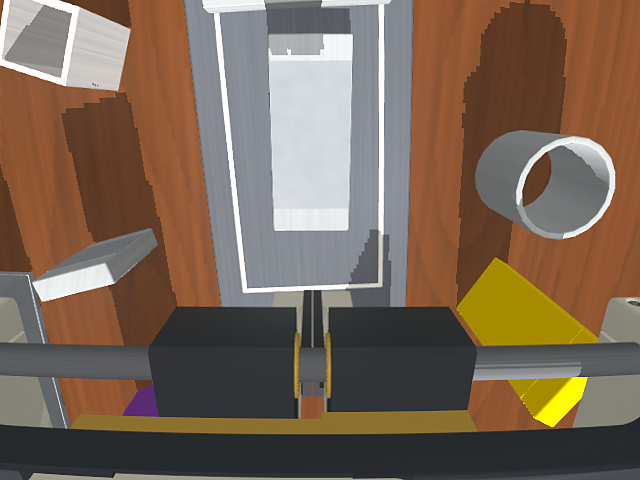

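```bash
python3 - <<'E'
import cv2
a=cv2.imread("pics/w4full.png")
cv2.imwrite("pics/w4a.png",cv2.resize(a[0:150,210:410],(800,600),interpolation=cv2.INTER_CUBIC))
cv2.imwrite("pics/w4b.png",cv2.resize(a[160:310,210:410],(800,600),interpolation=cv2.INTER_CUBIC))
E
```

```text
(no output)
```

View pics/w4a.png

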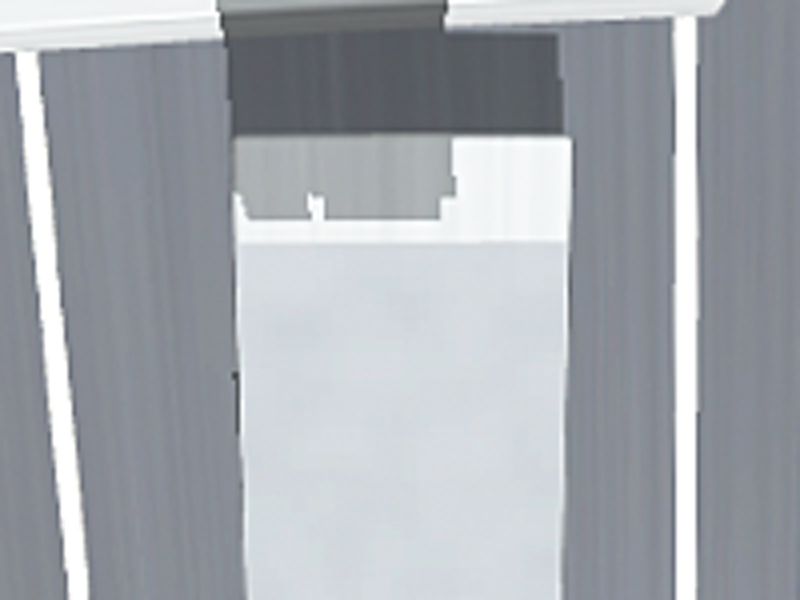

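View pics/w4b.png

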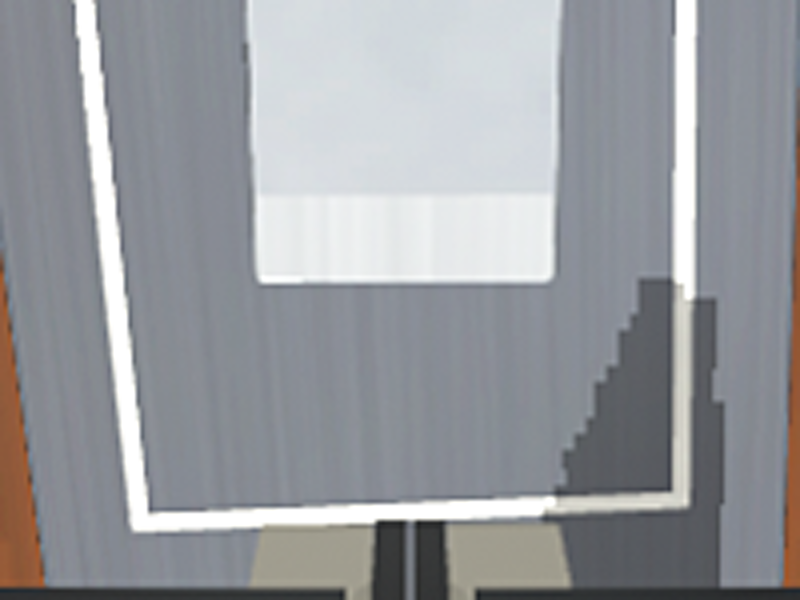

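```bash
python3 - <<'E'
from h import *
w=wcam('w4.npy'); A=lambda l:[(210+x/4,0+y/4) for x,y in l]; B=lambda l:[(210+x/4,160+y/4) for x,y in l]
p=np.r_[onz(w,A([(232,136),(571,136)]),.024),onz(w,B([(555,283),(258,283)]),.024)];print("plate",p, "ctr",p.mean(0))
d=lambda u,v:(np.degrees(np.arctan2((v-u)[1],(v-u)[0])),np.linalg.norm(v-u))
print(d(p[1],p[0]),d(p[2],p[3]),d(p[3],p[0]),d(p[2],p[1]))
o=onz(w,B([(133,531),(689,507)]),.01);print("outline",o,d(o[1],o[0]))
b=onz(w,A([(0,51),(222,38),(445,27),(720,14)]),.01);print("bar foot",b,d(b[3],b[0]))
E
```

```text
plate [[ 0.61978063 -0.19392759  0.024     ]
 [ 0.57051727 -0.19479469  0.024     ]
 [ 0.56760571 -0.07521156  0.024     ]
 [ 0.61698407 -0.07430436  0.024     ]] ctr [ 0.59372192 -0.13455955  0.024     ]
(np.float64(1.008382130417252), np.float64(0.04927098527037089)) (np.float64(1.0525468284023276), np.float64(0.04938669396658933)) (np.float64(-88.66078118259253), np.float64(0.11965591650453866)) (np.float64(-88.60526084018873), np.float64(0.11961857311703247))
outline [[ 0.64217158 -0.02145975  0.01      ]
 [ 0.53933401 -0.02825921  0.01      ]] (np.float64(3.782799009610027), np.float64(0.10306211253823935))
bar foot [[ 0.65662107 -0.20828611  0.01      ]
 [ 0.62268747 -0.21021896  0.01      ]
 [ 0.58894506 -0.21223454  0.01      ]
 [ 0.54739667 -0.21516275  0.01      ]] (np.float64(3.6025214415719256), np.float64(0.10944065889061845))
```

```bash
python3 - <<'E'
from h import *
w=wcam('w4.npy'); print(onz(w,[(457,305),(495,258)],0), onz(w,[(523,400),(555,427),(598,345)],.12))
w=wcam('w1.npy'); print(onz(w,[(421,187),(446,144)],0), onz(w,[(462,212),(474,222),(512,165),(498,157)],.12))
E
```

```text
[[ 0.47696351 -0.00868017  0.        ]
 [ 0.45308539 -0.04854816  0.        ]] [[ 0.48664786 -0.01864892  0.12      ]
 [ 0.46529247 -0.00075202  0.12      ]
 [ 0.45577588 -0.05001382  0.12      ]]
[[ 0.47607319 -0.00515845  0.        ]
 [ 0.4523594  -0.04875292  0.        ]] [[ 0.47668634 -0.0086811   0.12      ]
 [ 0.46671785 -0.00052466  0.12      ]
 [ 0.44195908 -0.04317442  0.12      ]
 [ 0.45313486 -0.04922047  0.12      ]]
```

```bash
python3 -m handwheel '{"gripper":[-1,-1,-1,-1,-1,-1,-1,-1,-1,-1],"travel":[[0.006,0.032,0],[0.006,0.032,0],[0.006,0.032,-0.06],[0.006,0.032,-0.12],[0.006,0.032,-0.16],[0.006,0.032,-0.18],[0.006,0.032,-0.195],[0.006,0.032,-0.202],[0.006,0.032,-0.202],[0.006,0.032,-0.202]],"spin":[0.03,0.058,0.058,0.058,0.058,0.058,0.058,0.058,0.058,0.058]}' 10
python3 - <<'E'
from station import arm, viewer, spotter
import cv2,numpy as np
f=viewer.grab_frame("scene"); cv2.imwrite("pics/scene5.png",cv2.resize(f["pixels"][190:340,210:410],(800,600)))
s=arm.get_state();print(s['eef_pos'],s['force'],s['ee_rot'])
E
```

```text
t: 7.6
eef_pos: [0.5945, -0.0496, 0.0344]
ee_rot: [-3.064, 1.569, 0.141]
force: [-0.3, -0.2, 0.4]
width: 0.0005
[ 0.59454292 -0.04963084  0.03445853] [0.27938824 0.18885137 0.34280282] [-3.03166173  1.56926888  0.17329093]
```

View pics/scene5.png

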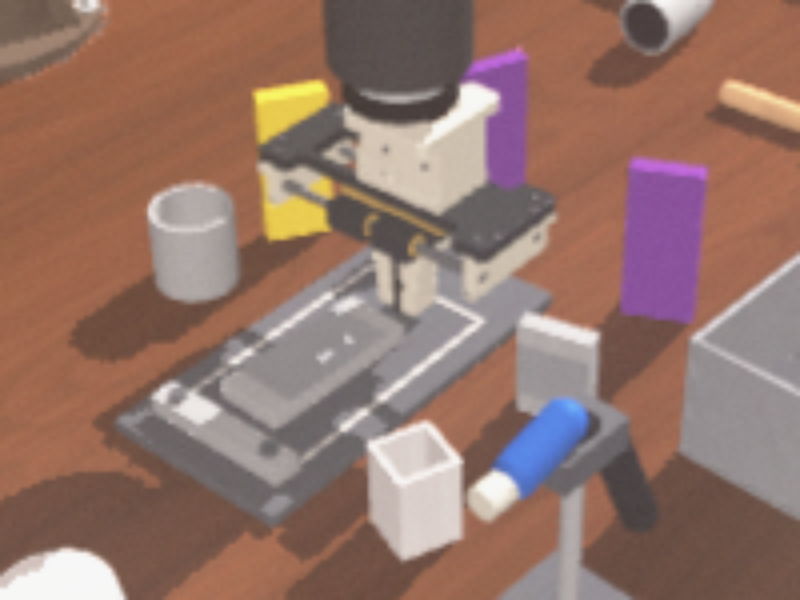

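```bash
python3 -m handwheel '{"gripper":[-1,-1,-1,-1,-1,-1,-1,-1,-1,-1,-1,-1,-1,-1],"travel":[[0.0006,-0.01,0],[0.001,-0.018,0],[0.0014,-0.022,0],[0.0016,-0.026,0],[0.0019,-0.03,0],[0.0021,-0.034,0],[0.0024,-0.038,0],[0.0026,-0.042,0],[0.0029,-0.046,0],[0.003,-0.049,0],[0.0032,-0.052,0],[0.0034,-0.055,0],[0.0036,-0.058,0],[0.0036,-0.058,0]],"spin":[0,0,0,0,0,0,0,0,0,0,0,0,0,0]}' 10
python3 - <<'E'
from station import arm, viewer, spotter
import cv2,numpy as np
f=viewer.grab_frame("wrist"); cv2.imwrite("pics/w6.png",f["pixels"]);np.save("w6.npy",np.r_[f['fx'],f['cx'],f['cy'],f['k1'],f['eye'],f['attitude']])
f=viewer.grab_frame("scene"); cv2.imwrite("pics/scene6.png",cv2.resize(f["pixels"][190:340,210:410],(800,600)))
s=arm.get_state();print(s['eef_pos'],s['force'],s['ee_rot'])
E
```

```text
t: 9.05
eef_pos: [0.5959, -0.0787, 0.0336]
ee_rot: [-2.807, 1.571, 0.398]
force: [-0.5, 3.1, 1.5]
width: 0.0006
[ 0.59588501 -0.07862403  0.0336545 ] [-0.88601805  4.05177547  1.28914175] [-3.05823883  1.57051441  0.14666194]
```

View pics/w6.png

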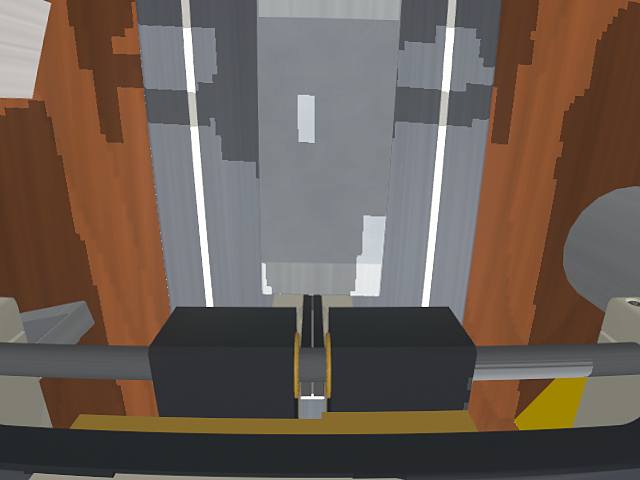

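View pics/scene6.png

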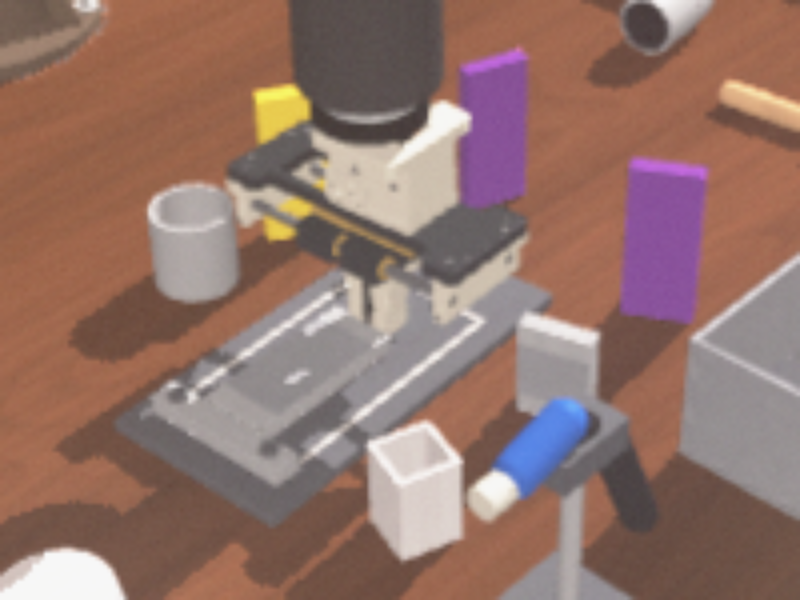

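```bash
python3 -m handwheel '{"gripper":[-1,-1,-1,-1],"travel":[[0.0001,-0.002,0],[0.0002,-0.004,0],[0.0004,-0.006,0],[0.0004,-0.006,0]],"spin":[0,0,0,0]}' 10
python3 -m handwheel '{"gripper":[-1,-1,-1],"travel":[[0.0001,-0.001,0],[0.0001,-0.002,0],[0.0001,-0.002,0]],"spin":[0,0,0]}' 10
python3 - <<'E'
from station import arm, viewer, spotter
import cv2,numpy as np
f=viewer.grab_frame("scene"); cv2.imwrite("pics/scene7.png",cv2.resize(f["pixels"][250:325,235:335],(800,600),interpolation=cv2.INTER_CUBIC))
s=arm.get_state();print(s['eef_pos'],s['force'],s['moment'])
E
```

```text
t: 9.55
eef_pos: [0.5959, -0.0804, 0.0337]
ee_rot: [-1.848, 1.569, 1.357]
force: [-2.5, 13.4, 4.7]
width: 0.0003
t: 9.85
eef_pos: [0.5959, -0.0805, 0.0336]
ee_rot: [-1.815, 1.568, 1.39]
force: [-3.5, 17.0, 4.7]
width: 0.0002
[ 0.59597035 -0.08052462  0.03366604] [-2.9322612  17.1850435   4.82693725] [ 6.32792645  1.26574451 -0.20233107]
```

View pics/scene7.png

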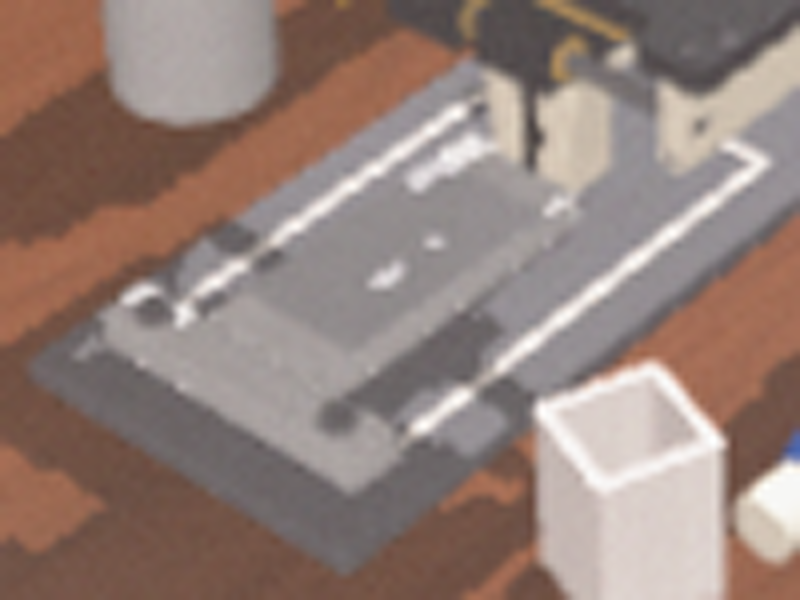

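```bash
python3 -m handwheel '{"gripper":[-1,-1,-1,-1,-1,-1,-1,-1,-1,-1],"travel":[[-0.0006,0.01,0],[-0.0025,0.04,0],[-0.0035,0.056,0],[-0.0035,0.056,0.04],[-0.0035,0.056,0.12],[-0.0035,0.056,0.2],[-0.0035,0.03,0.25],[-0.0035,-0.02,0.27],[-0.0035,-0.04,0.27],[-0.0035,-0.04,0.27]],"spin":[0,0,0,0,0,0,0,0,0,0]}' 10
python3 - <<'E'
from station import arm, viewer, spotter
import cv2,numpy as np
f=viewer.grab_frame("wrist"); cv2.imwrite("pics/w8.png",f["pixels"]);np.save("w8.npy",np.r_[f['fx'],f['cx'],f['cy'],f['k1'],f['eye'],f['attitude']])
a=f["pixels"]; cv2.imwrite("pics/w8c.png",cv2.resize(a[0:150,210:410],(800,600),interpolation=cv2.INTER_CUBIC))
s=arm.get_state();print(s['eef_pos'],s['force'],s['moment'])
E
```

```text
t: 10.9
eef_pos: [0.5938, -0.1036, 0.1682]
ee_rot: [0.063, 1.57, -3.017]
force: [-0.1, -0.0, -0.5]
width: 0.0006
[ 0.59359871 -0.10301086  0.16772182] [ 0.78542296  0.92220829 -1.69728199] [ 0.0806658 -0.0128096  0.0032313]
```

View pics/w8.png

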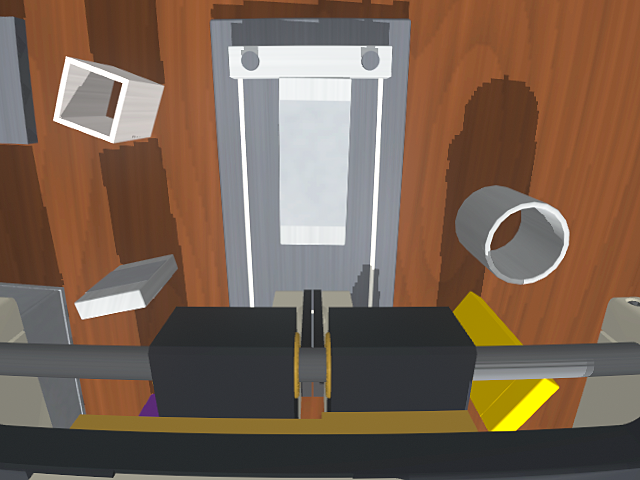

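View pics/w8c.png

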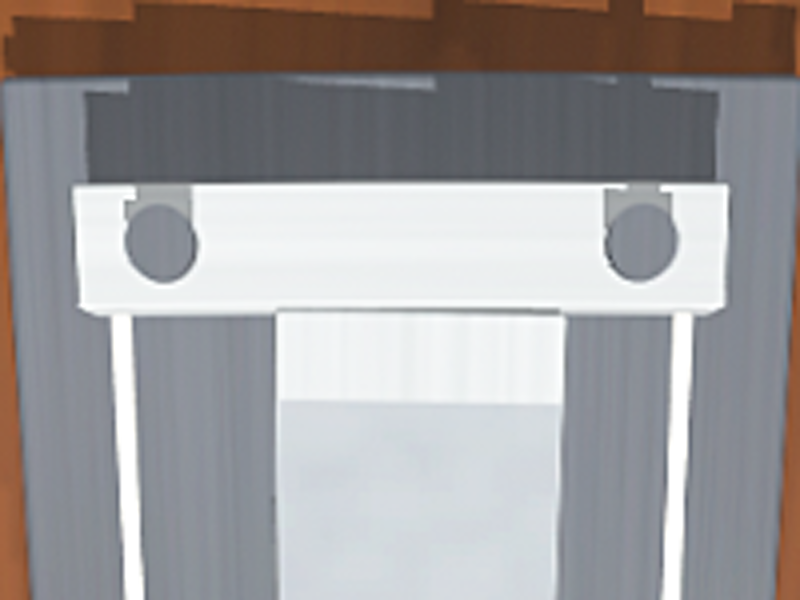

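```bash
python3 - <<'E'
import cv2,numpy as np
a=cv2.imread("pics/w8.png")
cv2.imwrite("pics/w8d.png",cv2.resize(a[60:100,265:365],(800,320),interpolation=cv2.INTER_NEAREST))
cv2.imwrite("pics/w8e.png",cv2.resize(a[230:260,265:365],(800,240),interpolation=cv2.INTER_NEAREST))
from h import *
w=wcam('w8.npy')
g=cv2.cvtColor(a,cv2.COLOR_BGR2GRAY).astype(float)
# long sides and near end by subpixel edge
def edge_row(y,x0,x1):
    r=cv2.GaussianBlur(g,(5,5),1)[y,x0:x1]; d=np.abs(np.diff(r));i=d.argmax();k=slice(max(i-2,0),i+3);return x0+0.5+(np.arange(len(d))[k]*d[k]).sum()/d[k].sum()
def edge_col(x,y0,y1):
    r=cv2.GaussianBlur(g,(5,5),1)[y0:y1,x]; d=np.abs(np.diff(r));i=d.argmax();k=slice(max(i-2,0),i+3);return y0+0.5+(np.arange(len(d))[k]*d[k]).sum()/d[k].sum()
def ang(P,ax):
    P=P[:,:2]; 
    c=np.polyfit(P[:,ax],P[:,1-ax],1); res=np.abs(np.polyval(c,P[:,ax])-P[:,1-ax]); 
    ok=res<3*np.median(res)+1e-5; c=np.polyfit(P[ok,ax],P[ok,1-ax],1); return np.degrees(np.arctan(c[0])),res.max()
Ys=range(95,235,5)
print("left side",ang(onz(w,[(edge_row(y,272,290),y) for y in Ys],.024),1))
print("right side",ang(onz(w,[(edge_row(y,338,358),y) for y in Ys],.024),1))
print("near end",ang(onz(w,[(x,edge_col(x,238,252)) for x in range(286,342,3)],.024),0))
print("bar back top",ang(onz(w,[(x,edge_col(x,40,50)) for x in list(range(262,350,4))],.024),0))
print("jig far",ang(onz(w,[(x,edge_col(x,14,25)) for x in range(220,400,6)],.01),0))
print("outl L",ang(onz(w,[(edge_row(y,234,243),y) for y in range(100,240,5)],.01),1))
print("jig R",ang(onz(w,[(edge_row(y,395,412),y) for y in range(40,240,5)],.01),1))
E
```

```text
left side (np.float64(-2.6144155729747105), np.float64(0.000204160544398313))
right side (np.float64(-2.674614732795413), np.float64(0.00017465160473728591))
near end (np.float64(3.099439315835499), np.float64(8.94804659853643e-05))
bar back top (np.float64(3.6587543706303207), np.float64(1.2589184932215725e-05))
jig far (np.float64(3.7016947176622153), np.float64(0.00044233726442144405))
outl L (np.float64(-1.219327455298563), np.float64(0.0032384272305940875))
jig R (np.float64(-3.621347342123908), np.float64(0.00023530676112459847))
```

View pics/w8d.png

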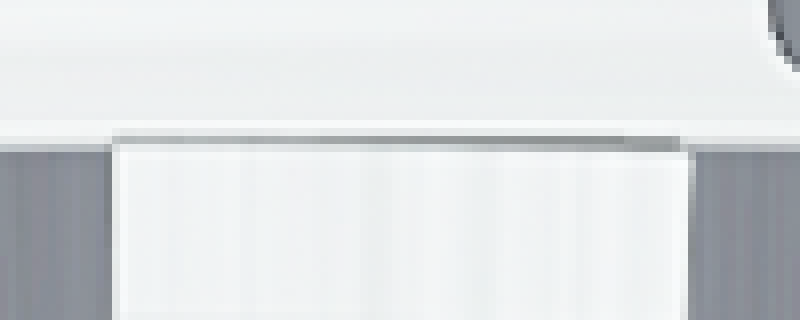

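The plate's left far corner touches the bar (crop (115,145)) but a thin dark wedge opens to the right (680,145): about 0.7° out of square. I'll push again, off-centre on the open side.

```bash
python3 -m handwheel '{"gripper":[-1,-1,-1,-1,-1,-1,-1,-1,-1,-1,-1],"travel":[[-0.02,0.05,0],[-0.02,0.082,0],[-0.02,0.082,0],[-0.02,0.082,-0.08],[-0.02,0.082,-0.16],[-0.02,0.082,-0.22],[-0.02,0.082,-0.25],[-0.02,0.082,-0.26],[-0.02,0.082,-0.267],[-0.02,0.082,-0.267],[-0.02,0.082,-0.267]],"spin":[0,0,0,0,0,0,0,0,0,0,0]}' 10
python3 -m handwheel '{"gripper":[-1,-1,-1,-1,-1,-1,-1,-1,-1],"travel":[[0.0006,-0.01,0],[0.0012,-0.02,0],[0.0018,-0.03,0],[0.002,-0.033,0],[0.0021,-0.035,0],[0.0022,-0.037,0],[0.0023,-0.038,0],[0.0024,-0.039,0],[0.0024,-0.039,0]],"spin":[0,0,0,0,0,0,0,0,0]}' 10
```

```text
t: 12.05
eef_pos: [0.5849, -0.0616, 0.036]
ee_rot: [-3.084, 1.569, 0.121]
force: [0.2, 0.2, 1.1]
width: 0.0003
t: 12.95
eef_pos: [0.5854, -0.0806, 0.035]
ee_rot: [-1.466, 1.57, 1.739]
force: [-1.8, 5.2, 1.3]
width: 0.0005
```

```bash
python3 -m handwheel '{"gripper":[-1,-1,-1,-1],"travel":[[0.0001,-0.001,0],[0.0001,-0.002,0],[0.0002,-0.003,0],[0.0002,-0.003,0]],"spin":[0,0,0,0]}' 10
python3 -m handwheel '{"gripper":[-1,-1,-1],"travel":[[0.0001,-0.001,0],[0.0001,-0.002,0],[0.0001,-0.002,0]],"spin":[0,0,0]}' 10
```

```text
t: 13.35
eef_pos: [0.5854, -0.081, 0.035]
ee_rot: [-1.657, 1.569, 1.548]
force: [-3.3, 12.4, 2.2]
width: 0.0004
t: 13.65
eef_pos: [0.5854, -0.0812, 0.0351]
ee_rot: [-1.709, 1.568, 1.496]
force: [-4.2, 18.6, 4.3]
width: 0.0006
```

```bash
python3 -m handwheel '{"gripper":[-1,-1,-1,-1,-1,-1,-1,-1,-1,-1],"travel":[[-0.0006,0.01,0],[-0.0015,0.03,0],[-0.002,0.038,0],[-0.002,0.038,0.04],[-0.002,0.038,0.12],[0.005,0.038,0.2],[0.015,0.03,0.25],[0.017,-0.02,0.265],[0.017,-0.04,0.265],[0.017,-0.04,0.265]],"spin":[0,0,0,0,0,0,0,0,0,0]}' 10
cat > m.py <<'E'
import sys
from station import arm, viewer
from h import *
n=sys.argv[1]
f=viewer.grab_frame("wrist"); a=f["pixels"]; cv2.imwrite(f"pics/w{n}.png",a)
cv2.imwrite(f"pics/w{n}d.png",cv2.resize(a[60:100,265:365],(800,320),interpolation=cv2.INTER_NEAREST))
w=fromframe(f); g=cv2.GaussianBlur(cv2.cvtColor(a,cv2.COLOR_BGR2GRAY).astype(float),(5,5),1)
def sub(r,o):
    d=np.abs(np.diff(r));i=d.argmax();k=slice(max(i-2,0),i+3);return o+0.5+(np.arange(len(d))[k]*d[k]).sum()/d[k].sum()
er=lambda y,a,b:sub(g[y,a:b],a); ec=lambda x,a,b:sub(g[a:b,x],a)
def ang(P,ax):
    c=np.polyfit(P[:,ax],P[:,1-ax],1); r=np.abs(np.polyval(c,P[:,ax])-P[:,1-ax]); return round(np.degrees(np.arctan(c[0])),2),round(r.max()*1e3,2)
Ys=range(95,235,5)
print("left",ang(onz(w,[(er(y,272,290),y) for y in Ys],.024),1),"right",ang(onz(w,[(er(y,338,358),y) for y in Ys],.024),1))
print("near",ang(onz(w,[(x,ec(x,236,252)) for x in range(288,340,3)],.024),0),"bar back",ang(onz(w,[(x,ec(x,38,52)) for x in range(262,350,4)],.024),0))
print("jigR",ang(onz(w,[(er(y,392,412),y) for y in range(60,240,5)],.01),1))
f=viewer.grab_frame("scene"); cv2.imwrite(f"pics/s{n}.png",f["pixels"])
s=arm.get_state();print(s['t'],s['eef_pos'],s['force'])
E
python3 m.py 9
```

```text
t: 14.65
eef_pos: [0.5936, -0.1048, 0.1672]
ee_rot: [0.001, 1.57, -3.079]
force: [0.1, 0.2, 0.2]
width: 0.0007
left (np.float64(-2.61), np.float64(0.17)) right (np.float64(-2.73), np.float64(0.19))
near (np.float64(3.17), np.float64(0.09)) bar back (np.float64(3.71), np.float64(0.03))
jigR (np.float64(-4.31), np.float64(9.51))
14.75 [ 0.59343672 -0.10385119  0.16661154] [ 0.0051145   0.39437918 -0.28297921]
```

View pics/w9d.png

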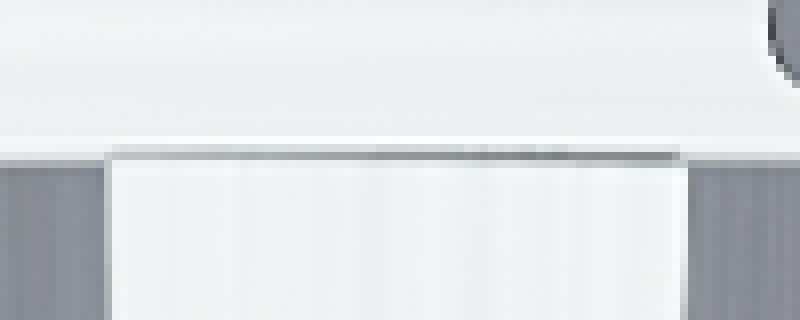

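View pics/w9.png

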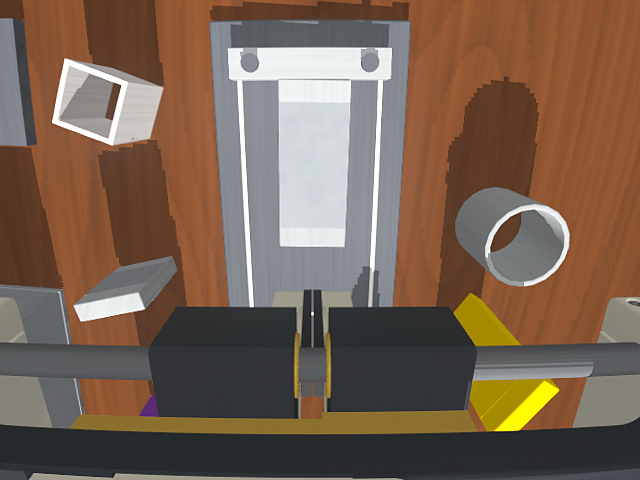

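View pics/s9.png

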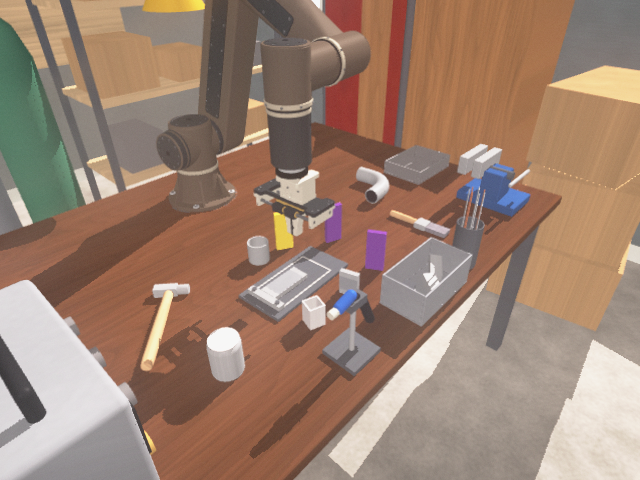

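Still a ~0.6° wedge: it looks like fingertip friction resists the last bit of rotation. Press again, this time drawing the tips slightly towards world −x while pressing, which helps the rotation.

```bash
python3 -m handwheel '{"gripper":[-1,-1,-1,-1,-1,-1,-1,-1,-1,-1,-1],"travel":[[-0.016,0.05,0],[-0.016,0.085,0],[-0.016,0.085,0],[-0.016,0.085,-0.08],[-0.016,0.085,-0.16],[-0.016,0.085,-0.22],[-0.016,0.085,-0.25],[-0.016,0.085,-0.26],[-0.016,0.085,-0.267],[-0.016,0.085,-0.267],[-0.016,0.085,-0.267]],"spin":[0,0.02,0.02,0.02,0.02,0.02,0.02,0.02,0.02,0.02,0.02]}' 10
python3 -m handwheel '{"gripper":[-1,-1,-1,-1,-1,-1,-1,-1,-1,-1],"travel":[[0.0006,-0.01,0],[0.0012,-0.02,0],[0.0018,-0.03,0],[0.002,-0.033,0],[0.0021,-0.035,0],[0.0022,-0.037,0],[0.0023,-0.039,0],[0.0024,-0.04,0],[0.0024,-0.041,0],[0.0024,-0.041,0]],"spin":[0,0,0,0,0,0,0,0,0,0]}' 10
```

```text
t: 15.85
eef_pos: [0.5868, -0.0611, 0.035]
ee_rot: [-3.082, 1.569, 0.139]
force: [-0.1, 0.0, 0.1]
width: 0.0008
t: 16.85
eef_pos: [0.5872, -0.0805, 0.0341]
ee_rot: [-1.749, 1.57, 1.472]
force: [-2.6, 7.5, 0.7]
width: 0.0005
```

```bash
python3 -m handwheel '{"gripper":[-1,-1,-1,-1,-1,-1,-1,-1],"travel":[[0,-0.001,0],[-0.001,-0.002,0],[-0.002,-0.003,0],[-0.003,-0.004,0],[-0.004,-0.004,0],[-0.006,-0.004,0],[-0.008,-0.004,0],[-0.008,-0.004,0]],"spin":[0,0,0,0,0,0,0,0]}' 10
```

```text
t: 17.65
eef_pos: [0.5843, -0.0814, 0.0341]
ee_rot: [-2.452, 1.568, 0.769]
force: [1.0, 13.3, -0.7]
width: 0.0003
```

```bash
python3 -m handwheel '{"gripper":[-1,-1,-1,-1,-1],"travel":[[-0.001,-0.001,0],[-0.003,-0.002,0],[-0.004,-0.003,0],[-0.005,-0.004,0],[-0.005,-0.004,0]],"spin":[0,0,0,0,0]}' 10
python3 -m handwheel '{"gripper":[-1,-1,-1,-1,-1,-1,-1,-1,-1,-1],"travel":[[-0.0006,0.01,0],[-0.0015,0.03,0],[-0.002,0.038,0],[-0.002,0.038,0.04],[-0.002,0.038,0.12],[0.005,0.038,0.2],[0.018,0.03,0.25],[0.022,-0.02,0.267],[0.022,-0.04,0.267],[0.022,-0.04,0.267]],"spin":[0,0,0,0,0,0,-0.02,-0.02,-0.02,-0.02]}' 10
python3 m.py 10
```

```text
t: 18.15
eef_pos: [0.5829, -0.0816, 0.0342]
ee_rot: [-2.487, 1.565, 0.734]
force: [1.1, 23.8, -2.0]
width: 0.0003
t: 19.15
eef_pos: [0.5911, -0.1069, 0.1672]
ee_rot: [-0.153, 1.57, 3.05]
force: [-0.1, 0.2, 0.3]
width: 0.0007
left (np.float64(-4.72), np.float64(0.19)) right (np.float64(-4.98), np.float64(0.27))
near (np.float64(4.97), np.float64(0.16)) bar back (np.float64(3.62), np.float64(0.03))
jigR (np.float64(-3.62), np.float64(0.17))
19.25 [ 0.59096986 -0.10589836  0.16656837] [ 0.24190947 -0.33919285 -0.36772023]
```

View pics/w10d.png

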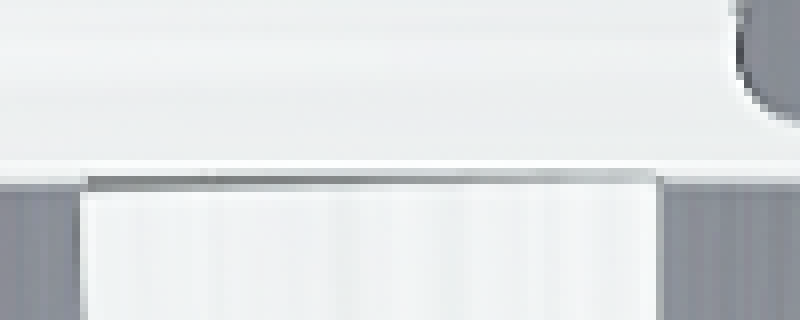

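View pics/w10.png

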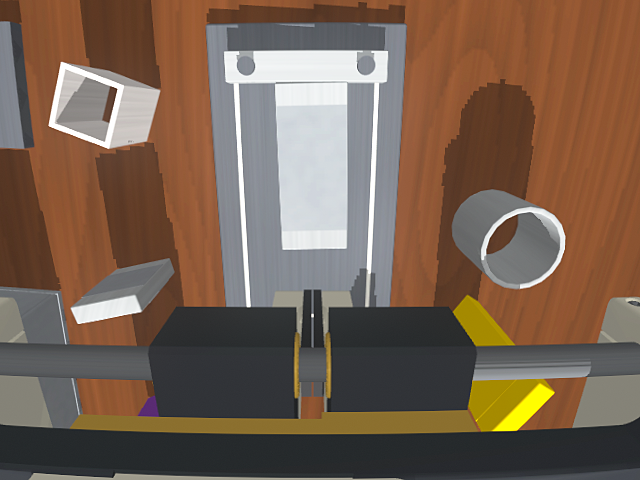

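```bash
python3 - <<'E'
from station import viewer
from h import *
w=fromframe(viewer.grab_frame("wrist"))
p=onz(w,[(282.3,249.5),(346.5,248),(275,83),(348,83)],.024);print(p,p[:2].mean(0))
E
```

```text
[[ 0.61332158 -0.08890885  0.024     ]
 [ 0.5645913  -0.09315973  0.024     ]
 [ 0.62309668 -0.20774574  0.024     ]
 [ 0.57392091 -0.21082189  0.024     ]] [ 0.58895644 -0.09103429  0.024     ]
```

```bash
python3 -m handwheel '{"gripper":[-1,-1,-1,-1,-1,-1,-1,-1,-1,-1,-1],"travel":[[0.006,0.05,0],[0.006,0.09,0],[0.006,0.09,0],[0.006,0.09,-0.08],[0.006,0.09,-0.16],[0.006,0.09,-0.22],[0.006,0.09,-0.25],[0.006,0.09,-0.26],[0.006,0.09,-0.266],[0.006,0.09,-0.266],[0.006,0.09,-0.266]],"spin":[0,0,0,0,0,0,0,0,0,0,0]}' 10
python3 -m handwheel '{"gripper":[-1,-1,-1,-1,-1,-1,-1,-1,-1,-1],"travel":[[0,-0.01,0],[0,-0.02,0],[0,-0.028,0],[0,-0.031,0],[0,-0.033,0],[0,-0.035,0],[0,-0.036,0],[0,-0.037,0],[0,-0.038,0],[0,-0.038,0]],"spin":[0,0,0,0,0,0,0,0,0,0]}' 10
```

```text
t: 20.4
eef_pos: [0.5955, -0.0606, 0.0356]
ee_rot: [-3.062, 1.569, 0.143]
force: [0.1, 0.1, -0.2]
width: 0.0004
t: 21.4
eef_pos: [0.5948, -0.0797, 0.0345]
ee_rot: [-0.457, 1.571, 2.748]
force: [-0.3, -0.7, 0.1]
width: 0.0005
```

Not touching yet (force ≈ 0). Continue, then draw towards +x under light pressure.

```bash
python3 -m handwheel '{"gripper":[-1,-1,-1,-1],"travel":[[0,-0.001,0],[0,-0.002,0],[0,-0.003,0],[0,-0.003,0]],"spin":[0,0,0,0]}' 10

```

```text
t: 21.8
eef_pos: [0.5953, -0.0801, 0.0346]
ee_rot: [-2.395, 1.569, 0.81]
force: [0.6, 6.6, -0.4]
width: 0.0004
```

```bash
python3 -m handwheel '{"gripper":[-1,-1,-1,-1,-1,-1,-1],"travel":[[0,-0.001,0],[0.001,-0.001,0],[0.002,-0.001,0],[0.003,-0.001,0],[0.004,-0.001,0],[0.005,-0.001,0],[0.005,-0.001,0]],"spin":[0,0,0,0,0,0,0]}' 10

```

```text
t: 22.5
eef_pos: [0.5971, -0.0805, 0.0345]
ee_rot: [-1.494, 1.57, 1.711]
force: [-1.6, 7.5, 2.1]
width: 0.0004
```

```bash
python3 -m handwheel '{"gripper":[-1,-1,-1,-1,-1,-1,-1,-1,-1,-1],"travel":[[0,0.01,0],[0,0.03,0],[0,0.038,0],[0,0.038,0.04],[0,0.038,0.12],[0,0.038,0.2],[-0.005,0.03,0.25],[-0.009,-0.02,0.267],[-0.009,-0.045,0.267],[-0.009,-0.045,0.267]],"spin":[0,0,0,0,0,0,0,0,0,0]}' 10
python3 m.py 11
```

```text
t: 23.5
eef_pos: [0.5924, -0.1053, 0.1678]
ee_rot: [-0.224, 1.571, 2.979]
force: [-0.2, -0.0, -0.4]
width: 0.0006
left (np.float64(-3.65), np.float64(0.17)) right (np.float64(-3.72), np.float64(0.21))
near (np.float64(3.56), np.float64(0.05)) bar back (np.float64(3.63), np.float64(0.06))
jigR (np.float64(-3.61), np.float64(0.17))
23.6 [ 0.59226546 -0.10430337  0.16704483] [0.3227407  0.02107824 0.2298768 ]
```

View pics/w11d.png

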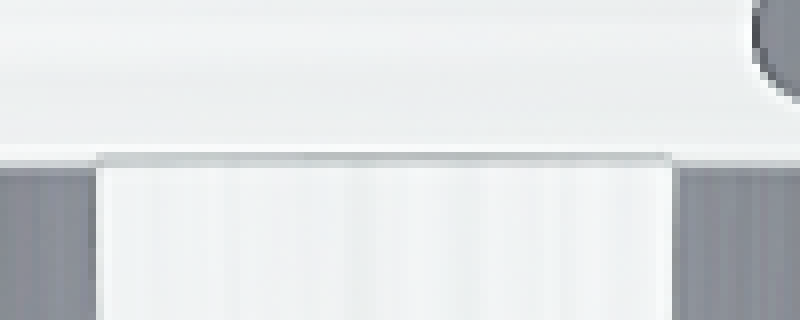

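Wedge gone: plate sides −3.65/−3.72°, near end 3.56°, bar 3.63°, jig −3.61°. Lift clear and do a final check of everything else.

```bash
python3 -m handwheel '{"gripper":[-1,-1,-1,-1,-1,-1,-1,-1,-1,-1],"travel":[[0,0,0.1],[0,0.05,0.2],[0,0.2,0.25],[0,0.3,0.25],[0,0.4,0.25],[0,0.5,0.25],[0,0.5,0.25],[0,0.5,0.25],[0,0.5,0.25],[0,0.5,0.25]],"spin":[0,0,0,0,0,0,0,0,0,0]}' 10
python3 - <<'E'
from station import arm, viewer
import cv2,numpy as np
for c in("top","scene"):
    a=viewer.grab_frame(c)["pixels"]; cv2.imwrite(f"pics/{c}12.png",a)
    b=cv2.imread(f"pics/{c}0.png"); d=cv2.absdiff(a,b).max(2); cv2.imwrite(f"pics/{c}12d.png",np.hstack([cv2.resize(a[150:350,200:520],(800,500))]) if c=="top" else cv2.resize(a[190:340,210:410],(800,600)))
    cv2.imwrite(f"pics/{c}diff.png",d)
E
```

```text
t: 24.6
eef_pos: [0.5925, 0.1456, 0.2924]
ee_rot: [0.506, 1.569, -2.572]
force: [0.3, 0.1, 0.4]
width: 0.0002
```

View pics/scene12d.png

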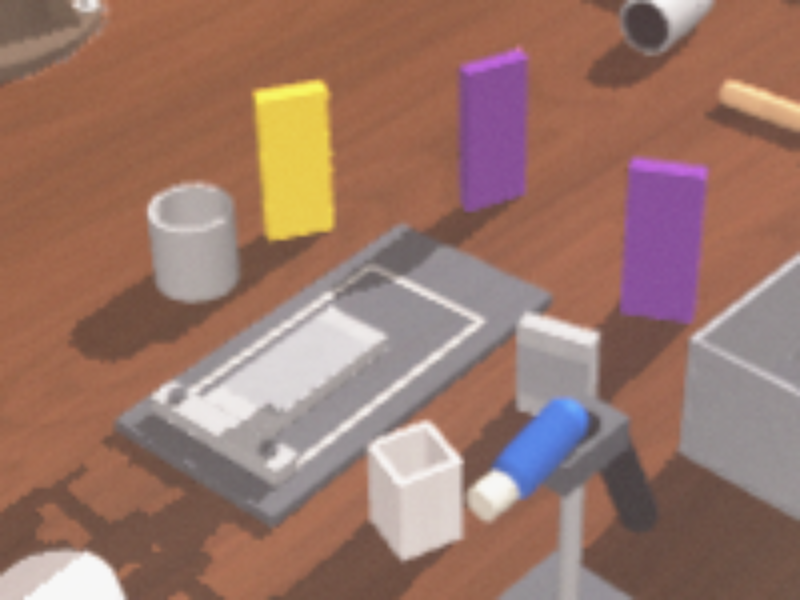

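View pics/topdiff.png

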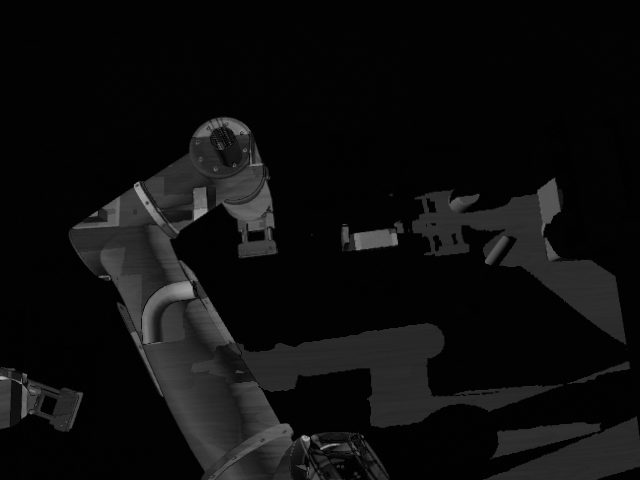

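View pics/top12d.png

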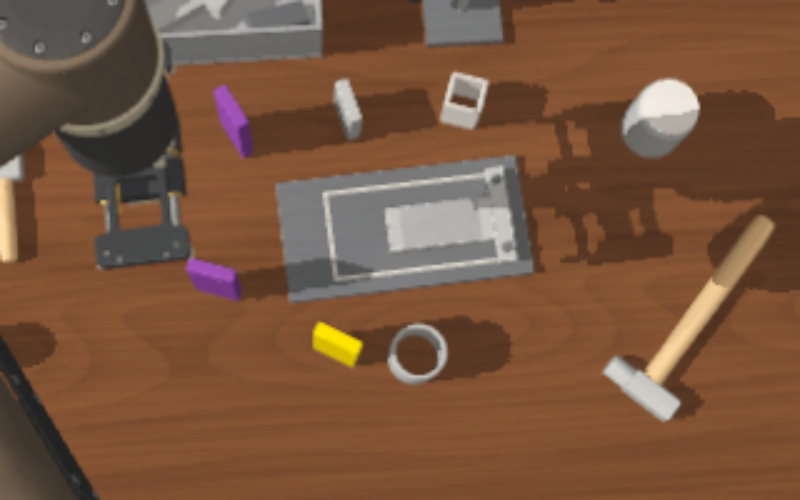

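The plate lies flush against the bar inside the outline. The difference picture shows only the plate, the arm and shadows changed.

```bash
python3 -c "
from station import arm
print(arm.job_done())"
```

```text
the job is handed in; nothing more can be done
None
```

The tall plate is lying flat inside the white outline with its far end against the stop bar, and I handed the job in at about 24.7 s. I tipped it over with the closed fingertips near its top, then pushed it along by its end. It was never gripped or lifted.

**Squareness:** The first pushes failed this check. The plate was about 0.7° out of square after push one and little changed after push two. Push three turned it too far, to about 1.3° the other way. A last light push on the end corrected it.

**Final checks:**
- **Angles:** In the last close picture the plate's edges read 3.56–3.72° and the bar 3.63°, so it is square to about 0.1°. The line between plate end and bar is thin and even, with no wedge.
- **Outline:** The top and scene pictures show the plate inside the outline.
- **Everything else:** Comparing the top view before and after shows changes only at the plate, the arm and shadows. In that view the arm now hides the brush and the elbow, so I could not check those two there. I did not compare them closely in the other view.
- **Forces:** The highest force I read was about 24 N at the fingertips, taken at the ends of moves. The arm ended clear of everything.

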